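# Return four hand tools to their fitted rests

### The arm

A 7-joint arm with a two-finger parallel gripper is mounted at the origin on a cart in front of the work surface, level with it; the furniture and walls round the work are solid. World frame = base frame: x ahead of the robot, y to its left, z up, the work surface at z = 0. Lengths are in m, angles in rad, forces in N, time in s.
With the tool pointing down it reaches from about 0.4 to 0.85 m from the base axis. Payload 10.4 kg.
Tool frame: the origin (TCP) lies at the very end of the fingers, on their centre line; the grasp point (between the pads) lies 19 mm behind it (manip.grip_point_offset is the distance from the TCP to the grasp point, in m); z points along the fingers, y is the line along which they close (so a half turn about z gives the same grasp; the last joint's range is limited). The gripper opens to 85 mm and grips with 20 to 120 N. Pads are 22 mm wide; open, the fingers measure 114 mm over their backs; the gripper's body (76 mm by 85 mm) begins 54 mm behind the grasp point. The pads swing forward as they close: fully open they stand 13 mm farther back than shut.
Start: joints at [1.325, 0.332, -0.065, 1.46, 0.022, 1.35, -0.088], TCP at [0.138, -0.61, 0.231] pointing down, gripper open.
Joint ranges: [-2.6, 2.6], [-0.5, 2.12], [-1.47, 1.34], [0.16, 2.42], [-1.27, 4.41], [0.06, 2.06], [-2.6, 2.6]. Speed limits (rad/s): [2.22, 2.22, 2.79, 2.79, 3.14, 3.14, 3.14].

### API

Orientations are given as a unit quaternion [x, y, z, w].
In Python, from workcell import manip gives the robot as it stands. The module is installed in compiled form; this text tells all that it offers.
- The arm moves only by the shell command python3 -m inch 'ROWS' [OPENING] [FORCE]. ROWS is JSON, a list of rows, each a list of 2 entries, a list of its own where there are three numbers: the shift along the tool's x, y, z each as a share of 0.08 m, from -1 to 1, then the turn, a rotation vector about the tool's x, y, z each as a share of 45 degrees, from -1 to 1. A call has exactly 10 rows; each row is the pose to reach, as a shift and turn from the pose commanded when the call began, along the tool's axes at that moment; what a row does not reach only later rows make up. A row lasts 1/10 s, in which the tool goes at most 50 mm and 8.59 degrees, less where a joint would pass 70% of its speed; a pose out of reach is approached as far as the arm can. A call with a number of a shift or a turn outside -1 to 1 is refused whole. A call with a gripper value outside its range is refused whole. OPENING is the opening, from 0 (shut) to 1 (fully open), set as the call begins (- or left out, the last holds). The fingers move at their own pace and stop on an object; FORCE is the grip in N (left out, the last holds). Time passes only in rows, so rows that repeat a pose let the fingers close, or fill a call up. It gives the time, the measured TCP pose, the force, the opening and the grip force at its end, in the units of the state.
- manip.get_obs(): the state, without advancing time (a new reading comes with each control period).
- manip.camera(name): name is "scene" or "top" or "wrist"; returns the picture (384x512x3 uint8, red, green, blue); there is no depth.
- manip.camera_params(name): a dict with "fov_y" (degrees; the focal length in pixels is half the picture's height over the tangent of half this angle, whatever the lens; pixels are square), "cx", "cy" (the principal point, pixels), "camera_from_world" (4x4, takes a point from world to camera coordinates); the wrist camera has in their place "T_tool_cam" (4x4, takes a point from camera to tool coordinates, whose origin is the TCP and whose axes are the flange's). Camera axes: x right, y up, looking along -z (the intrinsics and any distortion apply to the point x, -y, -z); pixel columns grow to the right and rows downward; lengths in m; the calibration is good to about 2 mm. A picture is of the moment at which its call begins: read the wrist's pose just before it. camera_params takes no time and is no camera call.
- manip.hand_in(): hands the job in; it is judged then, once.
The state is a dict: "clock": time; "joint_pos": joint angles; "joint_velocities": joint speeds; "tau": joint torques, N m; "position": TCP position; "ee_rot": TCP orientation; "ft_force": force on the tool from outside, world axes, zero at the start; "torque": the same for the moment, N m; "grip_width": opening from 0.0 (shut) to 1.0 (fully open); "grasp_force": force on a finger pad.
Only numpy, scipy, OpenCV 4.12 (cv2) and the standard library are available. Lean on these libraries where they do the work, as an engineer would, in place of code of your own. Each camera call takes 0.05 s, during which the arm holds its last target. There are 200 camera calls.

### The job

Put away the four hand tools that lie on the open part of the bench between the wheeled board and the vice: lay the screwdriver, the side cutters, the tube cutter and the folding hex key set each in the rest that is made to its size, lying flat between the four corner posts (which end points which way does not matter). The rests stand in a different order every time, so match them by length and width; leave the memory stick and the small black wheel where they lie, and never mind the second pair of side cutters far off to the left by the spare tyres.

Things in the scene. Friction and masses are not known exactly. Their poses are not given: they have to be found in the camera images.
- red_screwdriver_center (a point): The screwdriver, the longest of the four tools: 132 mm long along its y axis, at most 20 mm wide and 21 mm high, 60 g, lying on the bench. This point is the middle of its length, 10.5 mm above its underside. The thick round handle (20 mm across, the place to grip) runs from 6 mm on the -y side of this point to 65 mm on its +y side; the thin blade points to -y.
- side_cutters_center (a point): The small black-handled side cutters, the flattest and widest tool, lying flat: 103 mm long along its x axis, 34 mm wide over the handle ends (at -x), tapering to 16 mm at the jaws (+x), 12 mm high, 70 g. This point is the middle of its length and width, 6 mm above its underside; there it is about 25 mm wide, to be gripped across its y axis. Jaw locked. Not the pair far left by the tyres.
- tube_cutter_center (a point): The tube cutter, a stubby tool with a round knob at one end (+y), lying flat: 84 mm long along its y axis, 27 mm wide, 22 mm high, 130 g. This point is the middle of its length and width, 10 mm above its underside; there the body is 23 mm wide (from 14 mm on the -x side of this point to 9 mm on the +x side) and 18 mm high, and can be gripped across its x axis. Nothing on it turns.
- folding_key_center (a point): The folding hex key set, the shortest of the four tools, a flat bar with side plates, lying flat: 66 mm long along its y axis, 16 mm wide, 16 mm high, 50 g. This point is its centre, 8 mm above its underside. The keys are locked in.
- screwdriver_rest: The rest for the screwdriver, the longest: plywood plate 46 x 158 mm (x by y) with black inlay and four dark corner posts, 36 x 148 mm clear between them. Fixed. Origin: centre of its underside; y along its length, z up. The tool lies on the plate top (8 mm above the origin). The L-shaped posts, 5 mm thick, rise 10 mm above the plate and reach 12 mm in from the corners at most; between them the sides are open for fingers.
- side_cutters_rest: The rest for the side cutters, the widest and second longest: plywood plate 60 x 129 mm (x by y) with black inlay and four dark corner posts, 50 x 119 mm clear between them. Fixed. Origin: centre of its underside; y along its length, z up. The tool lies on the plate top (8 mm above the origin). The L-shaped posts, 5 mm thick, rise 10 mm above the plate and reach 12 mm in from the corners at most; between them the sides are open for fingers.
- tube_cutter_rest: The rest for the tube cutter, the second shortest: plywood plate 54 x 110 mm (x by y) with black inlay and four dark corner posts, 44 x 100 mm clear between them. Fixed. Origin: centre of its underside; y along its length, z up. The tool lies on the plate top (8 mm above the origin). The L-shaped posts, 5 mm thick, rise 10 mm above the plate and reach 12 mm in from the corners at most; between them the sides are open for fingers.
- folding_key_rest: The rest for the folding hex key set, the shortest and narrowest: plywood plate 42 x 92 mm (x by y) with black inlay and four dark corner posts, 32 x 82 mm clear between them. Fixed. Origin: centre of its underside; y along its length, z up. The tool lies on the plate top (8 mm above the origin). The L-shaped posts, 5 mm thick, rise 10 mm above the plate and reach 12 mm in from the corners at most; between them the sides are open for fingers.
- memory_stick: Bystander, not a tool: a small grey memory stick lying on the bench, 16 x 59 x 8 mm (long along y), origin at the centre of its underside. Leave it where it lies.
- knob_wheel: Bystander, not a tool: a small black drilled wheel lying flat on the bench, 27 mm across, 13 mm high, origin at the centre of its underside. Leave it where it lies.
There are look-alikes about, which are no part of the job. Of the things that look like the part that bears folding_key_center, take the one that is farthest to the robot's left at the start.

How it is judged:
By the outcome, as a careful person would: the job done as asked, in the order asked, and still so for the second after the job is handed in, with the robot touching nothing.
It also fails if it takes over 102 s, if anything falls off the work surface, if the arm or the gripper's body presses on something with over 40 N, if the wrist force passes 120 N, or if a joint passes its speed limit or range.

## Working session

There is one attempt and no reset: what is moved stays moved. The work goes in short steps, Python scripts to look and compute and a shell command to move; the robot and the scene stay as the last step left them, time stands still between calls to the robot, and variables do not carry over. Pictures are saved under pics/ and viewed, at most 14 in all, crops included, and the job is handed in when it is done.

```bash
mkdir -p pics; ls; python3 - <<'E'
from workcell import manip
import cv2,json
o=manip.get_obs();print(o)
for n in ("top","scene","wrist"):
    p=manip.camera_params(n);print(n,p)
    im=manip.camera(n);cv2.imwrite(f"pics/{n}0.png",cv2.resize(im[:,:,::-1],(800,600),interpolation=cv2.INTER_CUBIC));cv2.imwrite(f"raw_{n}0.png",im[:,:,::-1])
E
```

```text
pics
{'clock': 0.0, 'joint_pos': array([ 1.32534233,  0.33285199, -0.0646691 ,  1.46093709,  0.02159808,
        1.34993056, -0.08849878]), 'joint_velocities': array([ 0.00053549,  0.00135615, -0.00145343, -0.0008096 ,  0.00215592,
       -0.00054864,  0.00030065]), 'tau': array([ 4.01588632e-04, -6.25440717e+01,  4.94728459e-02, -3.91617107e+01,
        1.63824140e-02,  9.66484426e-03,  9.91041361e-06]), 'position': array([ 0.13802542, -0.60917558,  0.2305303 ]), 'ee_rot': array([ 9.93798596e-01,  1.11192800e-01, -1.17457419e-04, -7.06210413e-04]), 'ft_force': array([-0.59819123, -0.38453228,  0.69309482]), 'torque': array([-0.00713209,  0.02385399,  0.06708748]), 'grasp_force': 0.0, 'grip_width': 1.000889454353947}
top {'fov_y': 43.43398680789994, 'cx': 246.66419337251907, 'cy': 184.33899610046797, 'camera_from_world': array([[-0.02572314, -0.99963705,  0.00800541, -0.05122638],
       [ 0.99647485, -0.02500046,  0.08008024, -0.49263474],
       [-0.07985104,  0.0100371 ,  0.99675627, -1.04905624],
       [ 0.        ,  0.        ,  0.        ,  1.        ]])}
scene {'fov_y': 50.96434147687431, 'cx': 258.79196671314577, 'cy': 195.5265055960461, 'camera_from_world': array([[-0.74628794, -0.66536226, -0.01863826,  0.32705566],
       [ 0.35573314, -0.42235375,  0.83370933, -0.2188816 ],
       [-0.56259066,  0.61555697,  0.55188891, -0.86588671],
       [ 0.        ,  0.        ,  0.        ,  1.        ]])}
wrist {'fov_y': 64.18454188371287, 'cx': 257.30647579117937, 'cy': 190.42351646086706, 'T_tool_cam': array([[-8.41887233e-04,  9.54951450e-01,  2.96760878e-01,
         7.40830869e-02],
       [ 9.99999549e-01,  6.73830063e-04,  6.68591692e-04,
        -7.50718428e-04],
       [ 4.38506205e-04,  2.96761307e-01, -9.54951587e-01,
        -1.43059538e-01],
       [ 0.00000000e+00,  0.00000000e+00,  0.00000000e+00,
         1.00000000e+00]])}
```

View pics/top0.png

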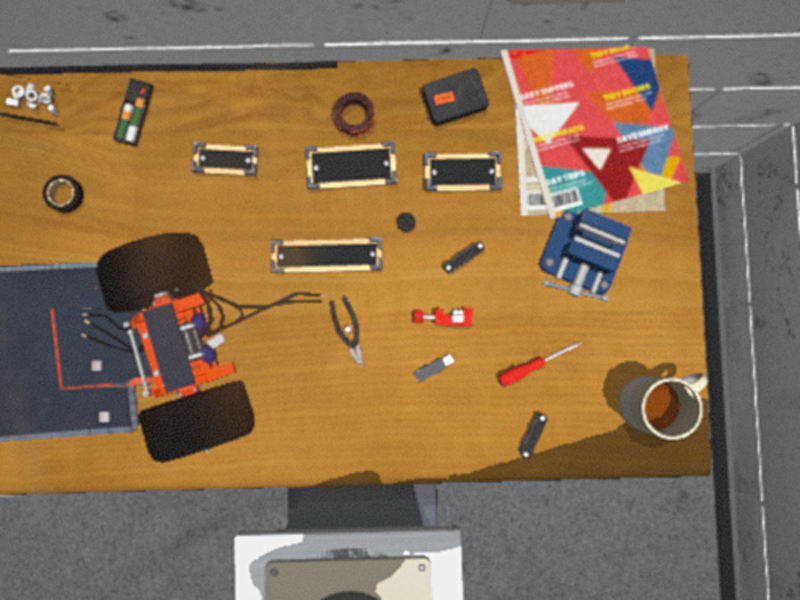

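View pics/scene0.png

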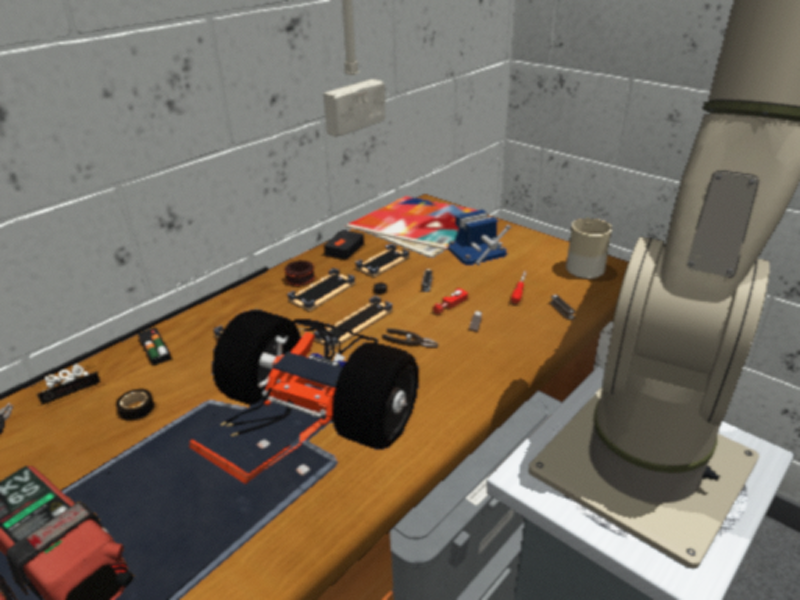

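The pictures show:

- Key candidates are at (463,256) and (533,435) in the 800x600 top view. The first lies farther left (+y), so I take it. The grey stick at (434,367) is the memory stick.
- The side cutters are at (346,330), the tube cutter at (442,317) and the screwdriver at (540,363).
- The rests are at (225,158), (351,166), (462,172) and (326,255).

Next I measure them by ray casting.

```bash
cat > h.py <<'E'
import numpy as np, cv2
from workcell import manip
from scipy.spatial.transform import Rotation as R
def K(p): 
    f=192/np.tan(np.radians(p["fov_y"])/2); return f,p["cx"],p["cy"]
def cast(name,uv,z,T=None):
    p=manip.camera_params(name);f,cx,cy=K(p)
    if name=="wrist": W=T@p["T_tool_cam"]
    else: W=np.linalg.inv(p["camera_from_world"])
    uv=np.atleast_2d(uv).astype(float)
    d=np.c_[(uv[:,0]-cx)/f,-(uv[:,1]-cy)/f,-np.ones(len(uv))]@W[:3,:3].T
    c=W[:3,3]; return c+d*((z-c[2])/d[:,2])[:,None]
def toolT(o):
    T=np.eye(4);T[:3,:3]=R.from_quat(o["ee_rot"]).as_matrix();T[:3,3]=o["position"];return T
def rect(P):
    (c,s,a)=cv2.minAreaRect((P[:,:2]*1000).astype(np.float32))
    b=cv2.boxPoints((c,s,a)); e=[b[1]-b[0],b[2]-b[1]]
    L=max(e,key=np.linalg.norm); return np.array(c),sorted(s),np.degrees(np.arctan2(L[1],L[0]))%180
E
python3 - <<'E'
from h import *
im=cv2.imread("raw_top0.png");hsv=cv2.cvtColor(im,cv2.COLOR_BGR2HSV).astype(int);H,S,V=hsv[...,0],hsv[...,1],hsv[...,2]
wood=(H>8)&(H<22)&(S>140)&(V>60)
m=(~wood).astype(np.uint8)
post=((S<110)|(V<60)).astype(np.uint8)
cv2.imwrite("pics/m.png",cv2.resize(np.vstack([m[80:300,100:400],post[80:300,100:400]])*255,None,fx=1.3,fy=1.3,interpolation=cv2.INTER_NEAREST))
its=dict(key=(296,164,.008),key2=(341,278,.008),tube=(283,203,.011),sdr=(345,233,.01),cut=(222,211,.006),stick=(278,235,.004),A=(144,102,.009),B=(224,106,.009),C=(296,110,.009),D=(209,163,.009),wheel=(260,142,.006))
n,l=cv2.connectedComponents(m)
for k,(u,v,z) in its.items():
    w=l[v-8:v+9,u-8:u+9];c=np.bincount(w[w>0]).argmax()
    ys,xs=np.nonzero(l==c)
    P=cast("top",np.c_[xs,ys],z);c,s,a=rect(P)
    print(k,len(xs),c.round(),np.round(s),round(a),"mean",(P.mean(0)*1000).round()[:2],"reach",round(np.hypot(*c)))
E
```

```text
key 225 [ 535. -177.] [18. 67.] 124 mean [ 535. -177.] reach 564
key2 270 [ 278. -266.] [20. 68.] 153 mean [ 279. -266.] reach 385
tube 315 [ 449. -144.] [25. 80.] 89 mean [ 449. -149.] reach 472
sdr 319 [ 380. -282.] [ 19. 129.] 111 mean [ 377. -269.] reach 474
cut 301 [430.  -8.] [ 33. 102.] 13 mean [430. -10.] reach 430
stick 221 [ 378. -130.] [19. 61.] 115 mean [ 378. -129.] reach 399
A 843 [687. 165.] [48. 96.] 85 mean [686. 165.] reach 707
B 1602 [673. -18.] [ 66. 132.] 92 mean [672. -18.] reach 673
C 1252 [ 660. -181.] [ 59. 115.] 90 mean [ 660. -180.] reach 684
D 1555 [542.  20.] [ 50. 161.] 90 mean [542.  21.] reach 543
wheel 114 [589. -95.] [25. 25.] 178 mean [589. -96.] reach 596
```

View pics/m.png

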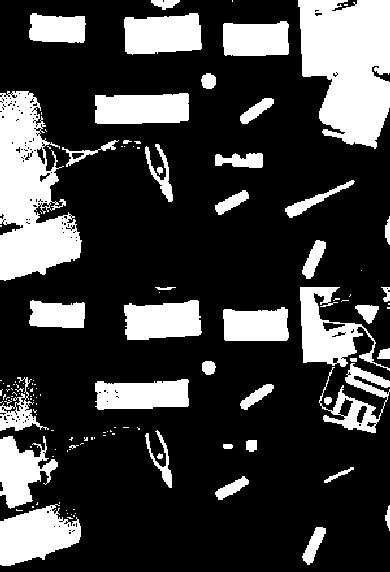

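Rest sizes minus about 4 mm of blur match as follows: A is the key rest, B the side-cutters rest, C the tube-cutter rest and D the screwdriver rest. The tools' sizes match too. I'll do the close check crop and write the move planner.

```bash
cat >> h.py <<'E'
def plan(*ways):
    """ways: (x,y,z mm, tool-y azimuth deg) ; prints calls (shift share in tool axes at call start, turn z share)"""
    o=manip.get_obs();T=toolT(o);p=T[:3,3].copy();Rm=T[:3,:3]
    print("t",round(o["clock"],1),"pos",(p*1000).round(1),"tooly",np.degrees(np.arctan2(Rm[1,1],Rm[0,1])).round(1),"tilt",np.degrees(Rm[:2,2]).round(2),"j",o["joint_pos"].round(2))
    for x,y,z,a in ways:
        g=np.array([x,y,z])/1000
        while True:
            ay=np.arctan2(Rm[1,1],Rm[0,1]);da=(np.degrees(np.radians(a)-ay)+180)%360-180
            s=Rm.T@(g-p)/.08; t=-da/45
            k=max(np.abs(s).max(),abs(t));n=int(np.ceil(k-.02)) or 1
            f=s/n if n>1 else s; tz=t/n
            print("  call",f.round(2),"turn z",round(tz,2))
            p=p+Rm@f*.08; Rm=R.from_euler("z",-tz*45,degrees=True).as_matrix()@Rm
            if n==1: break
        print("  at",(p*1000).round())
E
python3 - <<'E'
from h import *
im=cv2.imread("raw_top0.png")[145:295,205:385]
cv2.imwrite("pics/crop.png",cv2.resize(im,None,fx=4,fy=4,interpolation=cv2.INTER_CUBIC))
plan((373,-263,150,21),(373,-263,90,21))
E
```

```text
t 0.1 pos [ 138.  -609.3  230.7] tooly -77.2 tilt [-0.02  0.06] j [ 1.33  0.33 -0.06  1.46  0.02  1.35 -0.09]
  call [ 0.96 -0.89  0.25] turn z -0.55
  call [ 0.93 -0.31  0.19] turn z -0.41
  call [ 0.98 -0.    0.19] turn z -0.41
  call [0.93 0.31 0.19] turn z -0.41
  call [0.79 0.59 0.19] turn z -0.41
  at [ 373. -263.  150.]
  call [0.   0.   0.75] turn z -0.0
  at [ 373. -263.   90.]
```

View pics/crop.png

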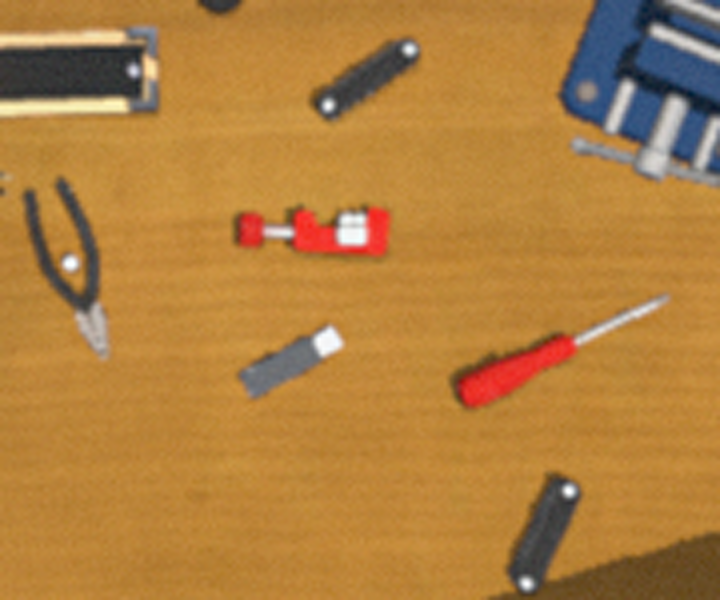

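The crop confirms the choice: key set at (367,78), tube cutter at (313,232), screwdriver with its handle at (515,370), and side cutters at (67,265). The memory stick at (290,362) and the second key set at (545,535) stay where they are. Moving to the screwdriver.

```bash
python3 -m inch '[[[0.1,-0.09,0.02],[0,0,-0.05]],[[0.2,-0.18,0.05],[0,0,-0.1]],[[0.3,-0.27,0.07],[0,0,-0.16]],[[0.4,-0.36,0.1],[0,0,-0.22]],[[0.5,-0.45,0.12],[0,0,-0.27]],[[0.6,-0.54,0.15],[0,0,-0.33]],[[0.7,-0.63,0.17],[0,0,-0.38]],[[0.8,-0.72,0.2],[0,0,-0.44]],[[0.9,-0.8,0.22],[0,0,-0.5]],[[0.96,-0.89,0.25],[0,0,-0.55]]]' 0.6 40
python3 -m inch '[[[0.1,-0.03,0.02],[0,0,-0.04]],[[0.2,-0.06,0.04],[0,0,-0.08]],[[0.3,-0.09,0.06],[0,0,-0.12]],[[0.4,-0.12,0.08],[0,0,-0.16]],[[0.5,-0.15,0.1],[0,0,-0.2]],[[0.6,-0.19,0.12],[0,0,-0.25]],[[0.7,-0.22,0.14],[0,0,-0.29]],[[0.8,-0.25,0.16],[0,0,-0.33]],[[0.87,-0.28,0.18],[0,0,-0.37]],[[0.93,-0.31,0.19],[0,0,-0.41]]]'
python3 -m inch '[[[0.1,0,0.02],[0,0,-0.04]],[[0.2,0,0.04],[0,0,-0.08]],[[0.3,0,0.06],[0,0,-0.12]],[[0.4,0,0.08],[0,0,-0.16]],[[0.5,0,0.1],[0,0,-0.2]],[[0.6,0,0.12],[0,0,-0.25]],[[0.7,0,0.14],[0,0,-0.29]],[[0.8,0,0.16],[0,0,-0.33]],[[0.9,0,0.18],[0,0,-0.37]],[[0.98,0,0.19],[0,0,-0.41]]]'
python3 -m inch '[[[0.1,0.03,0.02],[0,0,-0.04]],[[0.2,0.06,0.04],[0,0,-0.08]],[[0.3,0.09,0.06],[0,0,-0.12]],[[0.4,0.12,0.08],[0,0,-0.16]],[[0.5,0.15,0.1],[0,0,-0.2]],[[0.6,0.19,0.12],[0,0,-0.25]],[[0.7,0.22,0.14],[0,0,-0.29]],[[0.8,0.25,0.16],[0,0,-0.33]],[[0.87,0.28,0.18],[0,0,-0.37]],[[0.93,0.31,0.19],[0,0,-0.41]]]'
python3 - <<'E'
from h import *
o=manip.get_obs();im=manip.camera("wrist")
cv2.imwrite("pics/w1.png",im[:,:,::-1]);np.save("T.npy",toolT(o))
plan((373,-263,120,21),(373,-263,4,21))
E
```

```text
clock: 1.15
position: [0.1982, -0.5223, 0.2112]
ee_rot: [0.946, 0.324, 0.0, 0.0]
ft_force: [-1.0, -0.3, 0.2]
grip_width: 0.6
grasp_force: 0.0
clock: 2.15
position: [0.2415, -0.4577, 0.1959]
ee_rot: [0.882, 0.47, -0.0, -0.0]
ft_force: [-0.2, 0.6, -0.0]
grip_width: 0.598
grasp_force: 0.0
clock: 3.15
position: [0.2855, -0.3925, 0.1808]
ee_rot: [0.796, 0.606, 0.0, -0.0]
ft_force: [-0.1, -0.4, 0.3]
grip_width: 0.602
grasp_force: 0.0
clock: 4.15
position: [0.3292, -0.3278, 0.1656]
ee_rot: [0.688, 0.726, -0.0, -0.0]
ft_force: [0.4, 0.2, -0.0]
grip_width: 0.6
grasp_force: 0.0
t 4.2 pos [ 329.8 -327.2  165.5] tooly 3.2 tilt [0.01 0.01] j [ 1.1   0.05 -0.42  1.93  0.02  1.16  0.72]
  call [0.77 0.58 0.57] turn z -0.4
  at [ 373. -263.  120.]
  call [-0.   -0.    0.72] turn z -0.0
  call [-0.   -0.    0.72] turn z -0.0
  at [ 373. -263.    4.]
```

View pics/w1.png

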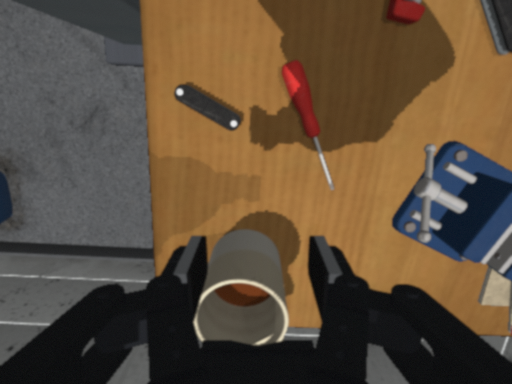

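The wrist view shows the screwdriver handle from (292,65) to (317,135) with the tip at (331,187). The mug is between the fingers but below them. Quick ray check.

```bash
python3 - <<'E'
from h import *
P=cast("wrist",[(292,62),(316,135),(331,188)],.0105,np.load("T.npy"));print((P*1000).round())
d=P[0]-P[2];print(np.degrees(np.arctan2(d[1],d[0])),np.linalg.norm(d)*1000,(P[0]+P[2])[:2]*500)
E
```

```text
[[ 353. -221.   11.]
 [ 382. -285.   11.]
 [ 403. -338.   11.]]
113.16501883625804 126.49227824166404 [ 378.0124404  -279.48677728]
```

```bash
python3 -m inch '[[[0.1,0.07,0.05],[0,0,-0.05]],[[0.2,0.14,0.1],[0,0,-0.1]],[[0.3,0.22,0.15],[0,0,-0.15]],[[0.4,0.3,0.2],[0,0,-0.2]],[[0.5,0.37,0.28],[0,0,-0.25]],[[0.6,0.45,0.35],[0,0,-0.3]],[[0.7,0.52,0.42],[0,0,-0.36]],[[0.78,0.57,0.5],[0,0,-0.41]],[[0.78,0.57,0.57],[0,0,-0.41]],[[0.78,0.57,0.57],[0,0,-0.41]]]'
python3 -m inch '[[[0,0,0.1],[0,0,0]],[[0,0,0.2],[0,0,0]],[[0,0,0.3],[0,0,0]],[[0,0,0.4],[0,0,0]],[[0,0,0.5],[0,0,0]],[[0,0,0.6],[0,0,0]],[[0,0,0.7],[0,0,0]],[[0,0,0.8],[0,0,0]],[[0,0,0.9],[0,0,0]],[[0,0,0.95],[0,0,0]]]' 0.6
python3 - <<'E'
from h import *
plan((372,-262,4,22))
E
```

```text
clock: 5.2
position: [0.3709, -0.2634, 0.1192]
ee_rot: [0.564, 0.826, -0.0, -0.001]
ft_force: [-0.0, 0.2, 0.1]
grip_width: 0.601
grasp_force: 0.0
clock: 6.2
position: [0.3711, -0.2634, 0.0432]
ee_rot: [0.564, 0.826, 0.0, -0.0]
ft_force: [-0.3, -0.3, -1.1]
grip_width: 0.599
grasp_force: 0.0
t 6.2 pos [ 371.1 -263.4   43.2] tooly 21.3 tilt [-0.04  0.03] j [ 0.99  0.21 -0.5   2.07  0.13  0.89  0.78]
  call [0.01 0.02 0.49] turn z -0.02
  at [ 372. -262.    4.]
```

```bash
python3 -m inch '[[[0,0,0.1],[0,0,0]],[[0,0,0.2],[0,0,-0.02]],[[0,0.02,0.3],[0,0,-0.02]],[[0.01,0.02,0.36],[0,0,-0.02]],[[0.01,0.02,0.42],[0,0,-0.02]],[[0.01,0.02,0.46],[0,0,-0.02]],[[0.01,0.02,0.49],[0,0,-0.02]],[[0.01,0.02,0.49],[0,0,-0.02]],[[0.01,0.02,0.49],[0,0,-0.02]],[[0.01,0.02,0.49],[0,0,-0.02]]]'
python3 -m inch '[[[0,0,0],[0,0,0]],[[0,0,0],[0,0,0]],[[0,0,0],[0,0,0]],[[0,0,0],[0,0,0]],[[0,0,0],[0,0,0]],[[0,0,0],[0,0,0]],[[0,0,0],[0,0,0]],[[0,0,0],[0,0,0]],[[0,0,0],[0,0,0]],[[0,0,0],[0,0,0]]]' 0 40
python3 - <<'E'
from h import *
plan((390,-235,70,0),(542,40,70,0),(542,40,20,0))
E
```

```text
clock: 7.2
position: [0.3727, -0.2624, 0.0051]
ee_rot: [0.558, 0.83, -0.0, 0.0]
ft_force: [0.5, 0.7, -0.6]
grip_width: 0.604
grasp_force: 0.0
clock: 8.2
position: [0.3727, -0.2623, 0.0051]
ee_rot: [0.558, 0.83, -0.0, 0.0]
ft_force: [-0.5, 1.1, 5.8]
grip_width: 0.185
grasp_force: 38.9
t 8.2 pos [ 372.7 -262.3    5.1] tooly 22.2 tilt [ 0.01 -0.01] j [ 0.97  0.28 -0.49  2.09  0.18  0.81  0.75]
  call [ 0.23  0.33 -0.81] turn z 0.49
  at [ 390. -235.   70.]
  call [ 0.86  0.47 -0.  ] turn z -0.0
  call [ 0.86  0.47 -0.  ] turn z -0.0
  call [ 0.86  0.47 -0.  ] turn z -0.0
  call [ 0.86  0.47 -0.  ] turn z -0.0
  at [542.  40.  70.]
  call [ 0.   -0.    0.62] turn z -0.0
  at [542.  40.  20.]
```

```bash
python3 -m inch '[[[0,0,-0.1],[0,0,0]],[[0,0,-0.2],[0,0,0]],[[0,0,-0.3],[0,0,0.05]],[[0.03,0.05,-0.4],[0,0,0.1]],[[0.06,0.1,-0.5],[0,0,0.15]],[[0.1,0.15,-0.6],[0,0,0.22]],[[0.14,0.2,-0.7],[0,0,0.3]],[[0.17,0.25,-0.8],[0,0,0.38]],[[0.2,0.3,-0.81],[0,0,0.45]],[[0.23,0.33,-0.81],[0,0,0.49]]]'
python3 -m inch '[[[0.08,0.05,0],[0,0,0]],[[0.17,0.1,0],[0,0,0]],[[0.26,0.14,0],[0,0,0]],[[0.35,0.19,0],[0,0,0]],[[0.44,0.24,0],[0,0,0]],[[0.53,0.28,0],[0,0,0]],[[0.62,0.33,0],[0,0,0]],[[0.71,0.38,0],[0,0,0]],[[0.8,0.42,0],[0,0,0]],[[0.86,0.47,0],[0,0,0]]]'
python3 -m inch '[[[0.08,0.05,0],[0,0,0]],[[0.17,0.1,0],[0,0,0]],[[0.26,0.14,0],[0,0,0]],[[0.35,0.19,0],[0,0,0]],[[0.44,0.24,0],[0,0,0]],[[0.53,0.28,0],[0,0,0]],[[0.62,0.33,0],[0,0,0]],[[0.71,0.38,0],[0,0,0]],[[0.8,0.42,0],[0,0,0]],[[0.86,0.47,0],[0,0,0]]]'
python3 -m inch '[[[0.08,0.05,0],[0,0,0]],[[0.17,0.1,0],[0,0,0]],[[0.26,0.14,0],[0,0,0]],[[0.35,0.19,0],[0,0,0]],[[0.44,0.24,0],[0,0,0]],[[0.53,0.28,0],[0,0,0]],[[0.62,0.33,0],[0,0,0]],[[0.71,0.38,0],[0,0,0]],[[0.8,0.42,0],[0,0,0]],[[0.86,0.47,0],[0,0,0]]]'
python3 - <<'E'
from h import *
o=manip.get_obs();im=manip.camera("wrist")
cv2.imwrite("pics/w2.png",im[:,:,::-1]);np.save("T.npy",toolT(o))
plan((542,40,60,0),(542,40,14,0))
E
```

```text
clock: 9.2
position: [0.3906, -0.2353, 0.0707]
ee_rot: [0.707, 0.707, 0.0, 0.001]
ft_force: [0.7, -0.5, -1.2]
grip_width: 0.184
grasp_force: 39.0
clock: 10.2
position: [0.4277, -0.1656, 0.0697]
ee_rot: [0.706, 0.708, -0.0, -0.0]
ft_force: [0.9, 0.4, -0.7]
grip_width: 0.188
grasp_force: 39.0
clock: 11.2
position: [0.4651, -0.0967, 0.0697]
ee_rot: [0.706, 0.708, -0.0, 0.0]
ft_force: [-0.3, -0.1, -0.4]
grip_width: 0.181
grasp_force: 39.0
clock: 12.2
position: [0.5025, -0.0277, 0.0697]
ee_rot: [0.706, 0.708, 0.0, -0.0]
ft_force: [0.8, -0.6, -0.7]
grip_width: 0.187
grasp_force: 39.0
t 12.2 pos [503.1 -27.   69.8] tooly 0.2 tilt [0.03 0.03] j [ 0.54  0.29 -0.64  1.93  0.21  0.99 -0.2 ]
  call [0.84 0.49 0.12] turn z 0.01
  at [542.  40.  60.]
  call [-0.   -0.    0.57] turn z -0.0
  at [542.  40.  14.]
```

View pics/w2.png

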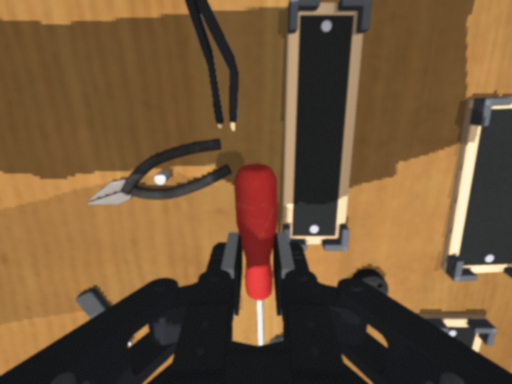

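The wrist view shows the screwdriver held straight. The rest's two screws are at (326,25) and (314,229). The side cutters have their jaw tip at (90,204) and handle ends at (219,145) and (229,170). I'll cast those.

```bash
python3 - <<'E'
from h import *
T=np.load("T.npy")
P=cast("wrist",[(326,25),(314,229)],.009,T)*1000;print(P.round(),P.mean(0).round())
P=cast("wrist",[(90,204),(219,143),(230,170)],.006,T)*1000;print(P.round(),(P[0]/2+(P[1]+P[2])/4).round())
E
```

```text
[[541.  89.   9.]
 [542. -44.   9.]] [542.  22.   9.]
[[381. -26.   6.]
 [475.  18.   6.]
 [482.  -1.   6.]] [429.  -9.   6.]
```

```bash
python3 -m inch '[[[0.1,0.06,0],[0,0,0]],[[0.2,0.12,0],[0,0,0]],[[0.3,0.18,0],[0,0,0]],[[0.4,0.24,0],[0,0,0]],[[0.5,0.3,0.02],[0,0,0]],[[0.6,0.36,0.04],[0,0,0]],[[0.7,0.41,0.06],[0,0,0]],[[0.8,0.46,0.08],[0,0,0]],[[0.85,0.49,0.1],[0,0,0]],[[0.85,0.49,0.12],[0,0,0]]]'
python3 -m inch '[[[0,0,0.08],[0,0,0]],[[0,0,0.16],[0,0,0]],[[0,0,0.24],[0,0,0]],[[0,0,0.32],[0,0,0]],[[0,0,0.4],[0,0,0]],[[0,0,0.46],[0,0,0]],[[0,0,0.51],[0,0,0]],[[0,0,0.55],[0,0,0]],[[0,0,0.57],[0,0,0]],[[0,0,0.57],[0,0,0]]]'
python3 -m inch '[[[0,0,0],[0,0,0]],[[0,0,0],[0,0,0]],[[0,0,0],[0,0,0]],[[0,0,0],[0,0,0]],[[0,0,-0.1],[0,0,0]],[[0,0,-0.2],[0,0,0]],[[0,0,-0.3],[0,0,0]],[[0,0,-0.4],[0,0,0]],[[0,0,-0.5],[0,0,0]],[[0,0,-0.6],[0,0,0]]]' 0.5
python3 - <<'E'
from h import *
o=manip.get_obs();im=manip.camera("wrist")
cv2.imwrite("pics/w3.png",im[:,:,::-1])
plan((430,-9,60,-76),(430,-9,4,-76))
E
```

```text
clock: 13.25
position: [0.5415, 0.0404, 0.0599]
ee_rot: [0.706, 0.708, 0.0, -0.0]
ft_force: [0.5, -0.0, 0.1]
grip_width: 0.189
grasp_force: 39.1
clock: 14.25
position: [0.5412, 0.0396, 0.0144]
ee_rot: [0.706, 0.708, -0.0, -0.0]
ft_force: [0.1, 1.0, -0.7]
grip_width: 0.185
grasp_force: 39.1
clock: 15.25
position: [0.5414, 0.0395, 0.0633]
ee_rot: [0.706, 0.708, 0.0, 0.0]
ft_force: [0.5, 0.4, -0.4]
grip_width: 0.501
grasp_force: 0.0
t 15.3 pos [542.1  39.7  64.5] tooly 0.2 tilt [ 0.11 -0.01] j [ 0.4   0.39 -0.65  1.83  0.27  1.01 -0.36]
  call [-0.3  -0.7   0.03] turn z 0.85
  call [-0.67 -0.37  0.03] turn z 0.85
  at [430.  -9.  60.]
  call [ 0.  -0.   0.7] turn z -0.0
  at [430.  -9.   4.]
```

View pics/w3.png

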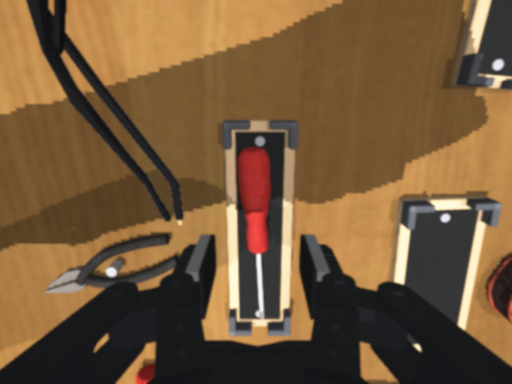

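The screwdriver lies centred between the posts, handle at (255,200) and tip at (260,310). Next the side cutters.

```bash
python3 -m inch '[[[-0.03,-0.07,0],[0,0,0.08]],[[-0.06,-0.14,0],[0,0,0.17]],[[-0.09,-0.21,0],[0,0,0.25]],[[-0.12,-0.28,0],[0,0,0.34]],[[-0.15,-0.35,0],[0,0,0.42]],[[-0.18,-0.42,0],[0,0,0.51]],[[-0.21,-0.49,0],[0,0,0.6]],[[-0.24,-0.56,0],[0,0,0.68]],[[-0.27,-0.63,0],[0,0,0.77]],[[-0.3,-0.7,0],[0,0,0.85]]]' 0.6
python3 -m inch '[[[-0.07,-0.04,0],[0,0,0.1]],[[-0.14,-0.08,0],[0,0,0.2]],[[-0.22,-0.12,0],[0,0,0.3]],[[-0.3,-0.16,0],[0,0,0.4]],[[-0.38,-0.2,0],[0,0,0.5]],[[-0.46,-0.25,0],[0,0,0.6]],[[-0.54,-0.3,0],[0,0,0.7]],[[-0.61,-0.34,0],[0,0,0.8]],[[-0.67,-0.37,0],[0,0,0.85]],[[-0.67,-0.37,0],[0,0,0.85]]]'
python3 - <<'E'
from h import *
plan((430,-9,4,-76))
E
```

```text
clock: 16.3
position: [0.4851, 0.0154, 0.0626]
ee_rot: [0.9, 0.436, -0.0, 0.0]
ft_force: [1.0, -0.5, -0.1]
grip_width: 0.6
grasp_force: 0.0
clock: 17.3
position: [0.4285, -0.0088, 0.0625]
ee_rot: [0.993, 0.119, -0.0, 0.0]
ft_force: [0.5, 0.3, 0.2]
grip_width: 0.6
grasp_force: 0.0
t 17.3 pos [428.5  -8.8  62.5] tooly -76.4 tilt [-0.01 -0.03] j [ 0.39  0.12 -0.49  2.12  0.07  0.92 -1.47]
  call [0.02 0.01 0.73] turn z -0.01
  at [430.  -9.   4.]
```

```bash
python3 -m inch '[[[0,0,0.1],[0,0,0]],[[0,0,0.2],[0,0,0]],[[0.02,0,0.3],[0,0,0]],[[0.02,0,0.4],[0,0,0]],[[0.02,0,0.5],[0,0,0]],[[0.02,0,0.58],[0,0,0]],[[0.02,0,0.65],[0,0,0]],[[0.02,0,0.7],[0,0,0]],[[0.02,0,0.73],[0,0,0]],[[0.02,0,0.73],[0,0,0]]]'
python3 -m inch '[[[0,0,0],[0,0,0]],[[0,0,0],[0,0,0]],[[0,0,0],[0,0,0]],[[0,0,0],[0,0,0]],[[0,0,0],[0,0,0]],[[0,0,0],[0,0,0]],[[0,0,0],[0,0,0]],[[0,0,0],[0,0,0]],[[0,0,0],[0,0,0]],[[0,0,0],[0,0,0]]]' 0 40
python3 - <<'E'
from h import *
plan((440,-9,75,-60),(673,-18,75,2),(673,-18,13,2))
E
```

```text
clock: 18.3
position: [0.4305, -0.0081, 0.0039]
ee_rot: [0.993, 0.119, -0.0, 0.0]
ft_force: [0.3, -0.7, 0.3]
grip_width: 0.602
grasp_force: 0.0
clock: 19.3
position: [0.4309, -0.0083, 0.0046]
ee_rot: [0.993, 0.119, 0.0, 0.0]
ft_force: [-1.3, -0.8, 6.3]
grip_width: 0.349
grasp_force: 39.0
t 19.3 pos [430.9  -8.3   4.6] tooly -76.3 tilt [ 0.04 -0.02] j [ 0.36  0.23 -0.47  2.15  0.15  0.79 -1.54]
  call [ 0.11  0.04 -0.88] turn z -0.36
  at [440.  -9.  75.]
  call [0.82 0.52 0.  ] turn z -0.46
  call [0.59 0.77 0.  ] turn z -0.46
  call [0.28 0.93 0.  ] turn z -0.46
  at [673. -18.  75.]
  call [-0.   -0.    0.77] turn z -0.0
  at [673. -18.  13.]
```

```bash
python3 -m inch '[[[0,0,-0.1],[0,0,0]],[[0,0,-0.2],[0,0,0]],[[0,0,-0.3],[0,0,-0.04]],[[0.02,0,-0.4],[0,0,-0.08]],[[0.04,0.01,-0.5],[0,0,-0.13]],[[0.06,0.02,-0.6],[0,0,-0.18]],[[0.08,0.03,-0.7],[0,0,-0.23]],[[0.1,0.04,-0.8],[0,0,-0.28]],[[0.11,0.04,-0.88],[0,0,-0.32]],[[0.11,0.04,-0.88],[0,0,-0.36]]]'
python3 -m inch '[[[0.08,0.05,0],[0,0,-0.05]],[[0.16,0.1,0],[0,0,-0.09]],[[0.24,0.15,0],[0,0,-0.14]],[[0.32,0.2,0],[0,0,-0.18]],[[0.41,0.26,0],[0,0,-0.23]],[[0.49,0.31,0],[0,0,-0.28]],[[0.57,0.36,0],[0,0,-0.32]],[[0.66,0.42,0],[0,0,-0.37]],[[0.74,0.47,0],[0,0,-0.41]],[[0.82,0.52,0],[0,0,-0.46]]]'
python3 -m inch '[[[0.06,0.08,0],[0,0,-0.05]],[[0.12,0.15,0],[0,0,-0.09]],[[0.18,0.23,0],[0,0,-0.14]],[[0.24,0.31,0],[0,0,-0.18]],[[0.3,0.39,0],[0,0,-0.23]],[[0.35,0.46,0],[0,0,-0.28]],[[0.41,0.54,0],[0,0,-0.32]],[[0.47,0.62,0],[0,0,-0.37]],[[0.53,0.69,0],[0,0,-0.41]],[[0.59,0.77,0],[0,0,-0.46]]]'
python3 - <<'E'
from h import *
o=manip.get_obs();im=manip.camera("wrist")
cv2.imwrite("pics/w4.png",im[:,:,::-1]);np.save("T.npy",toolT(o))
plan((673,-18,75,2),(673,-18,13,2))
E
```

```text
clock: 20.3
position: [0.4407, -0.0091, 0.076]
ee_rot: [0.966, 0.258, 0.001, 0.0]
ft_force: [-0.5, -0.3, -0.9]
grip_width: 0.345
grasp_force: 38.9
clock: 21.3
position: [0.518, -0.0126, 0.0745]
ee_rot: [0.904, 0.428, -0.0, -0.0]
ft_force: [-0.0, -0.2, -1.3]
grip_width: 0.342
grasp_force: 39.0
clock: 22.3
position: [0.5956, -0.0152, 0.0744]
ee_rot: [0.812, 0.583, -0.0, -0.0]
ft_force: [0.0, 0.1, -1.8]
grip_width: 0.347
grasp_force: 39.0
t 22.4 pos [596.6 -15.4  74.5] tooly -18.5 tilt [0.04 0.01] j [ 0.39  0.46 -0.55  1.69  0.27  1.07 -0.57]
  call [ 0.27  0.92 -0.01] turn z -0.46
  at [673. -18.  75.]
  call [-0.   -0.    0.77] turn z -0.0
  at [673. -18.  13.]
```

View pics/w4.png

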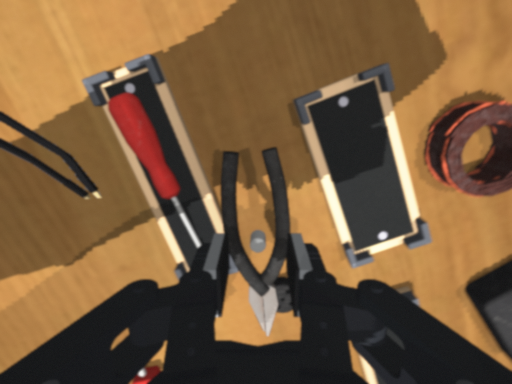

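The cutters are held straight, handle ends at (231,153) and (270,150), tip at (265,333). Rest B's screws are at (343,101) and (382,235).

```bash
python3 - <<'E'
from h import *
T=np.load("T.npy")
P=cast("wrist",[(343,101),(382,235)],.009,T)*1000;d=P[0]-P[1];print(P.round(),P.mean(0).round(),np.degrees(np.arctan2(d[1],d[0])))
P=cast("wrist",[(231,153),(270,150),(265,333)],.077,T);Q=(np.c_[P,np.ones(3)]@np.linalg.inv(T).T)[:,:3]*1000;print(Q.round())
E
```

```text
[[670.  36.   9.]
 [674. -67.   9.]] [672. -16.   9.] 92.44639812493179
[[ 50. -14.  -3.]
 [ 51.   4.  -3.]
 [-52.   2.  -3.]]
```

```bash
python3 -m inch '[[[0.03,0.1,0],[0,0,-0.05]],[[0.06,0.2,0],[0,0,-0.09]],[[0.09,0.3,0],[0,0,-0.13]],[[0.12,0.4,0],[0,0,-0.17]],[[0.15,0.5,0],[0,0,-0.21]],[[0.18,0.6,0],[0,0,-0.25]],[[0.21,0.7,0],[0,0,-0.29]],[[0.24,0.8,0],[0,0,-0.33]],[[0.28,0.9,0],[0,0,-0.37]],[[0.29,0.93,0.1],[0,0,-0.37]]]'
python3 -m inch '[[[0,0,0.1],[0,0,0]],[[0,0,0.2],[0,0,0]],[[0,0,0.3],[0,0,0]],[[0,0,0.38],[0,0,0]],[[0,0,0.45],[0,0,0]],[[0,0,0.52],[0,0,0]],[[0,0,0.58],[0,0,0]],[[0,0,0.63],[0,0,0]],[[0,0,0.66],[0,0,0]],[[0,0,0.66],[0,0,0]]]'
python3 -m inch '[[[0,0,0],[0,0,0]],[[0,0,0],[0,0,0]],[[0,0,0],[0,0,0]],[[0,0,0],[0,0,0]],[[0,0,-0.1],[0,0,0]],[[0,0,-0.2],[0,0,0]],[[0,0,-0.3],[0,0,0]],[[0,0,-0.4],[0,0,0]],[[0,0,-0.5],[0,0,0]],[[0,0,-0.6],[0,0,0]]]' 0.55
python3 - <<'E'
from h import *
o=manip.get_obs();im=manip.camera("wrist")
cv2.imwrite("pics/w5.png",im[:,:,::-1])
plan((449,-147,70,0),(449,-147,4,0))
E
```

```text
clock: 23.35
position: [0.6745, -0.017, 0.0672]
ee_rot: [0.719, 0.695, 0.001, 0.001]
ft_force: [-0.3, -0.8, -0.7]
grip_width: 0.346
grasp_force: 39.0
clock: 24.35
position: [0.6728, -0.0172, 0.0134]
ee_rot: [0.72, 0.694, -0.0, -0.0]
ft_force: [0.9, -0.8, -0.7]
grip_width: 0.347
grasp_force: 39.1
clock: 25.35
position: [0.673, -0.0172, 0.0626]
ee_rot: [0.72, 0.694, 0.0, 0.0]
ft_force: [-0.5, -0.4, -0.8]
grip_width: 0.551
grasp_force: 0.0
t 25.4 pos [673.7 -17.1  64. ] tooly -2.1 tilt [ 0.12 -0.01] j [ 0.36  0.63 -0.57  1.47  0.36  1.14 -0.31]
  call [-0.57 -0.92 -0.03] turn z -0.02
  call [-0.56 -0.92 -0.03] turn z -0.02
  call [-0.55 -0.93 -0.03] turn z -0.02
  at [ 449. -147.   70.]
  call [ 0.   -0.    0.82] turn z -0.0
  at [ 449. -147.    4.]
```

View pics/w5.png

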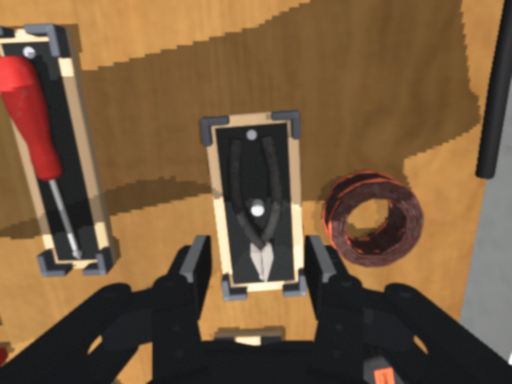

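The side cutters lie within their posts, handle ends at (238,145) and (268,142), tip at (262,275). On to the tube cutter.

```bash
python3 -m inch '[[[-0.06,-0.09,0],[0,0,0]],[[-0.12,-0.18,0],[0,0,0]],[[-0.18,-0.27,0],[0,0,0]],[[-0.23,-0.36,0],[0,0,0]],[[-0.29,-0.46,0],[0,0,0]],[[-0.34,-0.55,0],[0,0,0]],[[-0.4,-0.64,0],[0,0,0]],[[-0.46,-0.74,0],[0,0,0]],[[-0.52,-0.83,0],[0,0,-0.02]],[[-0.57,-0.92,0],[0,0,-0.05]]]' 0.6
python3 -m inch '[[[-0.06,-0.09,0],[0,0,0]],[[-0.12,-0.18,0],[0,0,0]],[[-0.17,-0.27,0],[0,0,0]],[[-0.23,-0.36,0],[0,0,0]],[[-0.28,-0.46,0],[0,0,0]],[[-0.33,-0.55,0],[0,0,0]],[[-0.39,-0.64,0],[0,0,0]],[[-0.44,-0.74,0],[0,0,0]],[[-0.5,-0.83,0],[0,0,0]],[[-0.55,-0.93,0],[0,0,0]]]'
python3 - <<'E'
from h import *
o=manip.get_obs();im=manip.camera("wrist")
cv2.imwrite("pics/w6.png",im[:,:,::-1]);np.save("T.npy",toolT(o))
plan((449,-147,60,0),(449,-147,4,0))
E
```

```text
clock: 26.4
position: [0.5971, -0.0606, 0.0617]
ee_rot: [0.706, 0.709, -0.0, 0.0]
ft_force: [0.4, 0.2, -0.2]
grip_width: 0.596
grasp_force: 0.0
clock: 27.4
position: [0.5229, -0.1048, 0.0617]
ee_rot: [0.706, 0.708, 0.0, 0.0]
ft_force: [0.8, -0.8, 0.1]
grip_width: 0.593
grasp_force: 0.0
t 27.4 pos [ 521.7 -105.6   61.5] tooly 0.1 tilt [-0.06 -0.04] j [ 0.65  0.36 -0.62  1.86  0.25  0.99 -0.08]
  call [-0.52 -0.91  0.02] turn z 0.0
  at [ 449. -147.   60.]
  call [0.  0.  0.7] turn z -0.0
  at [ 449. -147.    4.]
```

View pics/w6.png

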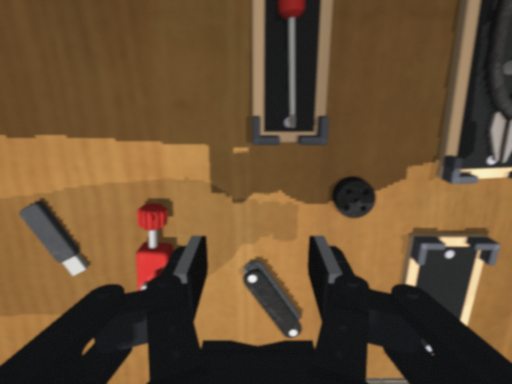

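The tube cutter's knob is at (152,216) and its body edge runs from (137,248) to (172,248). The key set's screws are at (251,279) and (293,331).

```bash
python3 - <<'E'
from h import *
T=np.load("T.npy")
print((cast("wrist",[(152,203),(137,248),(174,248)],.011,T)*1000).round())
P=cast("wrist",[(251,279),(293,331)],.016,T)*1000;d=P[0]-P[1];print(P.round(),P.mean(0).round(),np.degrees(np.arctan2(d[1],d[0])))
E
```

```text
[[ 450.  -98.   11.]
 [ 436. -131.   11.]
 [ 462. -131.   11.]]
[[ 517. -153.   16.]
 [ 548. -198.   16.]] [ 532. -175.   16.] 124.94187404092689
```

```bash
python3 -m inch '[[[-0.06,-0.1,0],[0,0,0]],[[-0.12,-0.2,0],[0,0,0]],[[-0.18,-0.3,0],[0,0,0]],[[-0.23,-0.4,0],[0,0,0]],[[-0.29,-0.5,0],[0,0,0]],[[-0.34,-0.6,0],[0,0,0]],[[-0.4,-0.7,0],[0,0,0]],[[-0.46,-0.8,0],[0,0,0]],[[-0.51,-0.88,0],[0,0,0]],[[-0.51,-0.91,0],[0,0,0]]]'
python3 -m inch '[[[0,0,0.1],[0,0,0]],[[0,0,0.2],[0,0,0]],[[0,0,0.3],[0,0,0]],[[0,0,0.4],[0,0,0]],[[0,0,0.5],[0,0,0]],[[0,0,0.58],[0,0,0]],[[0,0,0.65],[0,0,0]],[[0,0,0.7],[0,0,0]],[[0,0,0.71],[0,0,0]],[[0,0,0.71],[0,0,0]]]'
python3 -m inch '[[[0,0,0],[0,0,0]],[[0,0,0],[0,0,0]],[[0,0,0],[0,0,0]],[[0,0,0],[0,0,0]],[[0,0,0],[0,0,0]],[[0,0,0],[0,0,0]],[[0,0,0],[0,0,0]],[[0,0,0],[0,0,0]],[[0,0,0],[0,0,0]],[[0,0,0],[0,0,0]]]' 0 50
python3 - <<'E'
from h import *
plan((455,-147,70,0),(660,-185,70,0),(660,-185,14,0))
E
```

```text
clock: 28.45
position: [0.45, -0.1461, 0.0617]
ee_rot: [0.706, 0.708, -0.0, 0.0]
ft_force: [-0.1, 0.1, 0.2]
grip_width: 0.603
grasp_force: 0.0
clock: 29.45
position: [0.4508, -0.1453, 0.0049]
ee_rot: [0.706, 0.708, 0.0, 0.0]
ft_force: [-0.7, 0.4, 0.4]
grip_width: 0.603
grasp_force: 0.0
clock: 30.45
position: [0.451, -0.1455, 0.0054]
ee_rot: [0.706, 0.708, -0.0, 0.0]
ft_force: [-2.0, 0.4, 6.1]
grip_width: 0.252
grasp_force: 48.5
t 30.4 pos [ 451.  -145.5    5.4] tooly 0.2 tilt [ 0.02 -0.03] j [ 0.75  0.33 -0.59  2.04  0.25  0.83  0.02]
  call [-0.02  0.05 -0.81] turn z 0.0
  at [ 455. -147.   70.]
  call [-0.16  0.85  0.  ] turn z -0.0
  call [-0.16  0.85  0.  ] turn z -0.0
  call [-0.16  0.85  0.  ] turn z -0.0
  at [ 660. -185.   70.]
  call [ 0.  -0.   0.7] turn z -0.0
  at [ 660. -185.   14.]
```

```bash
python3 -m inch '[[[0,0,-0.1],[0,0,0]],[[0,0,-0.2],[0,0,0]],[[0,0,-0.3],[0,0,0]],[[0,0,-0.4],[0,0,0]],[[0,0,-0.5],[0,0,0]],[[0,0,-0.6],[0,0,0]],[[0,0,-0.7],[0,0,0]],[[0,0.01,-0.78],[0,0,0]],[[-0.01,0.03,-0.81],[0,0,0]],[[-0.02,0.05,-0.81],[0,0,0]]]'
python3 -m inch '[[[-0.02,0.08,0],[0,0,0]],[[-0.04,0.17,0],[0,0,0]],[[-0.05,0.26,0],[0,0,0]],[[-0.07,0.34,0],[0,0,0]],[[-0.08,0.43,0],[0,0,0]],[[-0.1,0.52,0],[0,0,0]],[[-0.11,0.6,0],[0,0,0]],[[-0.13,0.69,0],[0,0,0]],[[-0.15,0.77,0],[0,0,0]],[[-0.16,0.85,0],[0,0,0]]]'
python3 -m inch '[[[-0.02,0.08,0],[0,0,0]],[[-0.04,0.17,0],[0,0,0]],[[-0.05,0.26,0],[0,0,0]],[[-0.07,0.34,0],[0,0,0]],[[-0.08,0.43,0],[0,0,0]],[[-0.1,0.52,0],[0,0,0]],[[-0.11,0.6,0],[0,0,0]],[[-0.13,0.69,0],[0,0,0]],[[-0.15,0.77,0],[0,0,0]],[[-0.16,0.85,0],[0,0,0]]]'
python3 - <<'E'
from h import *
o=manip.get_obs();im=manip.camera("wrist")
cv2.imwrite("pics/w7.png",im[:,:,::-1]);np.save("T.npy",toolT(o))
plan((660,-185,65,0),(660,-185,14,0))
E
```

```text
clock: 31.45
position: [0.4551, -0.1471, 0.07]
ee_rot: [0.706, 0.708, 0.0, 0.0]
ft_force: [-0.7, 0.2, -2.4]
grip_width: 0.252
grasp_force: 48.8
clock: 32.45
position: [0.5233, -0.1597, 0.0697]
ee_rot: [0.706, 0.708, -0.0, 0.0]
ft_force: [0.1, -0.6, -0.4]
grip_width: 0.249
grasp_force: 48.8
clock: 33.45
position: [0.5913, -0.1723, 0.0697]
ee_rot: [0.706, 0.708, -0.0, 0.0]
ft_force: [0.4, 0.3, -1.2]
grip_width: 0.247
grasp_force: 48.8
t 33.5 pos [ 592.1 -172.3   69.8] tooly 0.2 tilt [0.04 0.  ] j [ 0.65  0.51 -0.56  1.63  0.3   1.08  0.  ]
  call [-0.16  0.85  0.06] turn z 0.0
  at [ 660. -185.   65.]
  call [-0.   -0.    0.64] turn z -0.0
  at [ 660. -185.   14.]
```

View pics/w7.png

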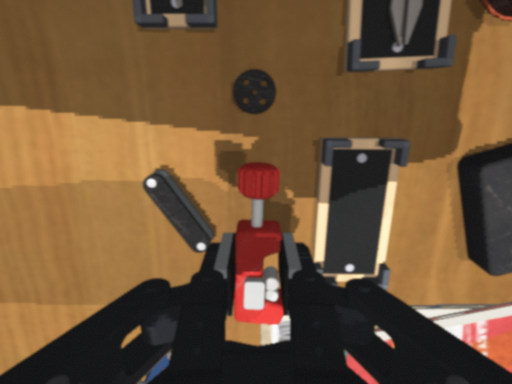

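The tube cutter is held straight, knob end at (258,163) and far end at (258,323). Rest C's screws are at (362,158) and (349,268).

```bash
python3 - <<'E'
from h import *
T=np.load("T.npy")
P=cast("wrist",[(362,158),(349,268)],.009,T)*1000;d=P[0]-P[1];print(P.round(),P.mean(0).round(),np.degrees(np.arctan2(d[1],d[0])))
P=cast("wrist",[(258,163),(258,323)],.076,T);Q=(np.c_[P,np.ones(2)]@np.linalg.inv(T).T)[:,:3]*1000;print(Q.round())
P=cast("wrist",[(151,183),(202,246)],.016,T)*1000;print(P.mean(0))
E
```

```text
[[ 660. -136.    9.]
 [ 659. -221.    9.]] [ 659. -179.    9.] 89.23687699950007
[[ 47.  -2.  -6.]
 [-41.  -2.  -6.]]
[ 534.19002177 -175.48616634   16.        ]
```

```bash
python3 -m inch '[[[-0.02,0.1,0],[0,0,0]],[[-0.03,0.2,0],[0,0,0]],[[-0.05,0.3,0],[0,0,0]],[[-0.06,0.4,0],[0,0,0]],[[-0.08,0.5,0],[0,0,0]],[[-0.09,0.6,0],[0,0,0]],[[-0.11,0.7,0],[0,0,0]],[[-0.13,0.8,0],[0,0,0]],[[-0.13,0.86,0.03],[0,0,0]],[[-0.13,0.86,0.06],[0,0,0]]]'
python3 -m inch '[[[0,0,0.1],[0,0,0]],[[0,0,0.2],[0,0,0]],[[0,0,0.3],[0,0,0]],[[0,0,0.38],[0,0,0]],[[0,0,0.45],[0,0,0]],[[0,0,0.52],[0,0,0]],[[0,0,0.58],[0,0,0]],[[0,0,0.62],[0,0,0]],[[0,0,0.64],[0,0,0]],[[0,0,0.64],[0,0,0]]]'
python3 -m inch '[[[0,0,0],[0,0,0]],[[0,0,0],[0,0,0]],[[0,0,0],[0,0,0]],[[0,0,0],[0,0,0]],[[0,0,-0.1],[0,0,0]],[[0,0,-0.2],[0,0,0]],[[0,0,-0.3],[0,0,0]],[[0,0,-0.4],[0,0,0]],[[0,0,-0.5],[0,0,0]],[[0,0,-0.6],[0,0,0]]]' 0.5
python3 - <<'E'
from h import *
o=manip.get_obs();im=manip.camera("wrist")
cv2.imwrite("pics/w8.png",im[:,:,::-1])
plan((534,-176,60,34.5),(534,-176,5,34.5))
E
```

```text
clock: 34.5
position: [0.6602, -0.1821, 0.0646]
ee_rot: [0.706, 0.708, 0.0, -0.0]
ft_force: [-0.1, -0.3, -1.3]
grip_width: 0.252
grasp_force: 48.9
clock: 35.5
position: [0.6597, -0.1823, 0.0138]
ee_rot: [0.706, 0.708, -0.0, 0.0]
ft_force: [0.2, 0.2, -2.2]
grip_width: 0.249
grasp_force: 48.9
clock: 36.5
position: [0.6597, -0.1823, 0.0626]
ee_rot: [0.706, 0.708, 0.0, 0.0]
ft_force: [0.1, 0.2, 0.2]
grip_width: 0.496
grasp_force: 0.0
t 36.5 pos [ 660.4 -182.4   64.1] tooly 0.2 tilt [ 0.12 -0.03] j [ 0.57  0.65 -0.53  1.44  0.34  1.15 -0.01]
  call [ 0.04 -0.79  0.02] turn z -0.38
  call [ 0.27 -0.74  0.02] turn z -0.38
  at [ 534. -176.   60.]
  call [ 0.   -0.    0.69] turn z -0.0
  at [ 534. -176.    5.]
```

View pics/w8.png

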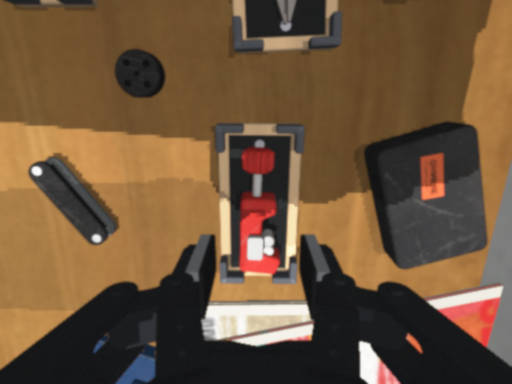

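The tube cutter lies in its rest between the posts, rows 148–272 within the plate's 125–283. Now the key set.

```bash
python3 -m inch '[[[0,-0.08,0],[0,0,-0.04]],[[0.01,-0.16,0],[0,0,-0.08]],[[0.01,-0.24,0],[0,0,-0.12]],[[0.02,-0.32,0],[0,0,-0.16]],[[0.02,-0.4,0],[0,0,-0.2]],[[0.02,-0.48,0],[0,0,-0.23]],[[0.03,-0.56,0],[0,0,-0.27]],[[0.03,-0.64,0],[0,0,-0.31]],[[0.04,-0.72,0],[0,0,-0.35]],[[0.04,-0.79,0],[0,0,-0.38]]]'
python3 -m inch '[[[0.03,-0.08,0],[0,0,-0.05]],[[0.06,-0.16,0],[0,0,-0.1]],[[0.09,-0.25,0],[0,0,-0.15]],[[0.12,-0.34,0],[0,0,-0.2]],[[0.15,-0.42,0],[0,0,-0.25]],[[0.18,-0.5,0],[0,0,-0.3]],[[0.21,-0.58,0],[0,0,-0.34]],[[0.24,-0.66,0],[0,0,-0.38]],[[0.27,-0.74,0],[0,0,-0.38]],[[0.27,-0.74,0],[0,0,-0.38]]]'
python3 - <<'E'
from h import *
plan((534,-176,5,34.5))
E
```

```text
clock: 37.55
position: [0.5958, -0.1792, 0.0617]
ee_rot: [0.592, 0.806, -0.0, -0.0]
ft_force: [-0.4, -0.2, 0.4]
grip_width: 0.496
grasp_force: 0.0
clock: 38.55
position: [0.5327, -0.1764, 0.0617]
ee_rot: [0.467, 0.884, -0.0, -0.0]
ft_force: [0.1, -0.0, 0.2]
grip_width: 0.501
grasp_force: 0.0
t 38.5 pos [ 532.7 -176.4   61.7] tooly 34.3 tilt [-0.03 -0.02] j [ 0.82  0.45 -0.7   1.78  0.33  1.03  0.59]
  call [-0.01  0.02  0.71] turn z -0.0
  at [ 534. -176.    5.]
```

```bash
python3 -m inch '[[[0,0,0.1],[0,0,0]],[[0,0.02,0.2],[0,0,0]],[[0,0.02,0.3],[0,0,0]],[[0,0.02,0.4],[0,0,0]],[[0,0.02,0.5],[0,0,0]],[[0,0.02,0.58],[0,0,0]],[[0,0.02,0.65],[0,0,0]],[[0,0.02,0.7],[0,0,0]],[[0,0.02,0.71],[0,0,0]],[[0,0.02,0.71],[0,0,0]]]'
python3 -m inch '[[[0,0,0],[0,0,0]],[[0,0,0],[0,0,0]],[[0,0,0],[0,0,0]],[[0,0,0],[0,0,0]],[[0,0,0],[0,0,0]],[[0,0,0],[0,0,0]],[[0,0,0],[0,0,0]],[[0,0,0],[0,0,0]],[[0,0,0],[0,0,0]],[[0,0,0],[0,0,0]]]' 0 40
python3 - <<'E'
from h import *
plan((538,-170,70,30),(610,0,80,10),(687,165,70,-5),(687,165,15,-5))
E
```

```text
clock: 39.55
position: [0.5349, -0.1754, 0.005]
ee_rot: [0.467, 0.884, -0.0, 0.0]
ft_force: [0.5, 0.5, 0.1]
grip_width: 0.507
grasp_force: 0.0
clock: 40.55
position: [0.5351, -0.1754, 0.0053]
ee_rot: [0.467, 0.884, -0.0, 0.0]
ft_force: [-1.0, 1.2, 5.2]
grip_width: 0.167
grasp_force: 39.1
t 40.5 pos [ 535.1 -175.4    5.3] tooly 34.4 tilt [ 0.03 -0.02] j [ 0.78  0.53 -0.66  1.81  0.39  0.94  0.55]
  call [ 0.03  0.07 -0.81] turn z 0.1
  at [ 538. -170.   70.]
  call [ 0.7   0.92 -0.06] turn z 0.22
  call [ 0.84  0.79 -0.06] turn z 0.22
  at [610.  -0.  80.]
  call [0.93 0.65 0.06] turn z 0.17
  call [1.01 0.53 0.06] turn z 0.17
  at [687. 165.  70.]
  call [ 0.   -0.    0.69] turn z -0.0
  at [687. 165.  15.]
```

```bash
python3 -m inch '[[[0,0,-0.1],[0,0,0]],[[0,0,-0.2],[0,0,0]],[[0,0,-0.3],[0,0,0]],[[0,0,-0.4],[0,0,0]],[[0,0,-0.5],[0,0,0]],[[0,0,-0.6],[0,0,0.02]],[[0,0.02,-0.7],[0,0,0.04]],[[0.01,0.04,-0.78],[0,0,0.06]],[[0.02,0.05,-0.81],[0,0,0.08]],[[0.03,0.07,-0.81],[0,0,0.1]]]'
python3 -m inch '[[[0.07,0.09,0],[0,0,0.02]],[[0.14,0.18,0],[0,0,0.04]],[[0.21,0.28,-0.01],[0,0,0.06]],[[0.28,0.37,-0.02],[0,0,0.08]],[[0.35,0.46,-0.03],[0,0,0.11]],[[0.42,0.55,-0.04],[0,0,0.13]],[[0.49,0.65,-0.05],[0,0,0.15]],[[0.56,0.74,-0.06],[0,0,0.18]],[[0.63,0.83,-0.06],[0,0,0.2]],[[0.7,0.92,-0.06],[0,0,0.22]]]'
python3 -m inch '[[[0.08,0.08,0],[0,0,0.02]],[[0.17,0.16,0],[0,0,0.04]],[[0.25,0.24,-0.01],[0,0,0.06]],[[0.34,0.32,-0.02],[0,0,0.08]],[[0.42,0.4,-0.03],[0,0,0.11]],[[0.5,0.47,-0.04],[0,0,0.13]],[[0.59,0.55,-0.05],[0,0,0.15]],[[0.67,0.63,-0.06],[0,0,0.18]],[[0.76,0.71,-0.06],[0,0,0.2]],[[0.84,0.79,-0.06],[0,0,0.22]]]'
python3 -m inch '[[[0.09,0.06,0],[0,0,0.02]],[[0.18,0.13,0],[0,0,0.04]],[[0.28,0.2,0],[0,0,0.06]],[[0.37,0.26,0],[0,0,0.08]],[[0.46,0.33,0],[0,0,0.1]],[[0.56,0.4,0],[0,0,0.11]],[[0.65,0.46,0],[0,0,0.13]],[[0.74,0.53,0],[0,0,0.15]],[[0.84,0.6,0],[0,0,0.16]],[[0.93,0.65,0],[0,0,0.17]]]'
python3 - <<'E'
from h import *
o=manip.get_obs();im=manip.camera("wrist")
cv2.imwrite("pics/w9.png",im[:,:,::-1]);np.save("T.npy",toolT(o))
plan((687,165,70,-5),(687,165,14,-5))
E
```

```text
clock: 41.55
position: [0.5383, -0.1701, 0.07]
ee_rot: [0.502, 0.865, -0.0, 0.0]
ft_force: [-0.6, 0.5, 0.0]
grip_width: 0.17
grasp_force: 39.1
clock: 42.55
position: [0.5739, -0.0845, 0.074]
ee_rot: [0.574, 0.819, -0.0, -0.0]
ft_force: [-0.4, -0.4, -1.0]
grip_width: 0.17
grasp_force: 39.1
clock: 43.55
position: [0.6105, 0.0004, 0.079]
ee_rot: [0.643, 0.766, -0.0, -0.0]
ft_force: [-0.7, -0.4, -0.8]
grip_width: 0.168
grasp_force: 39.1
clock: 44.55
position: [0.6491, 0.083, 0.0793]
ee_rot: [0.692, 0.722, 0.0, 0.0]
ft_force: [-0.6, -0.0, -0.0]
grip_width: 0.163
grasp_force: 39.1
t 44.6 pos [649.   84.7  79.4] tooly 2.5 tilt [0.02 0.07] j [ 0.26  0.59 -0.63  1.52  0.37  1.15 -0.4 ]
  call [0.98 0.52 0.12] turn z 0.17
  at [687. 165.  70.]
  call [-0.  -0.   0.7] turn z -0.0
  at [687. 165.  14.]
```

View pics/w9.png

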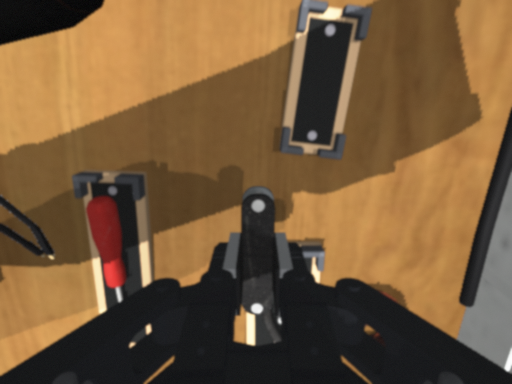

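The key set is held straight with its screws at (258,205) and (257,309). Rest A's screws are at (330,30) and (312,135).

```bash
python3 - <<'E'
from h import *
T=np.load("T.npy")
P=cast("wrist",[(330,30),(312,135)],.009,T)*1000;d=P[0]-P[1];print(P.round(),P.mean(0).round(),np.degrees(np.arctan2(d[1],d[0])))
P=cast("wrist",[(258,205),(257,309)],.091,T);Q=(np.c_[P,np.ones(2)]@np.linalg.inv(T).T)[:,:3]*1000;print(Q.round())
plan((687,167,70,-5))
E
```

```text
[[688. 200.   9.]
 [683. 135.   9.]] [685. 167.   9.] 85.49562716918713
[[ 29.  -2. -12.]
 [-28.  -2. -12.]]
t 44.6 pos [649.   84.7  79.4] tooly 2.5 tilt [0.02 0.07] j [ 0.26  0.59 -0.63  1.52  0.37  1.15 -0.4 ]
  call [1.01 0.52 0.12] turn z 0.17
  at [687. 167.  70.]
```

```bash
python3 -m inch '[[[0.1,0.06,0],[0,0,0.02]],[[0.2,0.12,0],[0,0,0.04]],[[0.3,0.18,0],[0,0,0.06]],[[0.4,0.23,0],[0,0,0.08]],[[0.5,0.28,0],[0,0,0.1]],[[0.6,0.33,0],[0,0,0.12]],[[0.7,0.38,0],[0,0,0.14]],[[0.8,0.44,0],[0,0,0.16]],[[0.9,0.48,0.06],[0,0,0.17]],[[1,0.52,0.12],[0,0,0.17]]]'
python3 -m inch '[[[0,0,0.1],[0,0,0]],[[0,0,0.2],[0,0,0]],[[0,0,0.3],[0,0,0]],[[0,0,0.38],[0,0,0]],[[0,0,0.46],[0,0,0]],[[0,0,0.54],[0,0,0]],[[0,0,0.61],[0,0,0]],[[0,0,0.66],[0,0,0]],[[0,0,0.7],[0,0,0]],[[0,0,0.7],[0,0,0]]]'
python3 -m inch '[[[0,0,0],[0,0,0]],[[0,0,0],[0,0,0]],[[0,0,0],[0,0,0]],[[0,0,0],[0,0,0]],[[0,0,-0.1],[0,0,0]],[[0,0,-0.2],[0,0,0]],[[0,0,-0.3],[0,0,0]],[[0,0,-0.4],[0,0,0]],[[0,0,-0.5],[0,0,0]],[[0,0,-0.6],[0,0,0]]]' 0.45
python3 -m inch '[[[-0.1,0,-0.1],[0,0,0]],[[-0.2,0,-0.2],[0,0,0]],[[-0.3,0,-0.3],[0,0,0]],[[-0.4,0,-0.4],[0,0,0]],[[-0.5,0,-0.5],[0,0,0]],[[-0.6,0,-0.6],[0,0,0]],[[-0.7,0,-0.7],[0,0,0]],[[-0.8,0,-0.8],[0,0,0]],[[-0.9,0,-0.9],[0,0,0]],[[-0.9,0,-0.9],[0,0,0]]]'
python3 - <<'E'
from h import *
w=manip.camera("wrist");t=manip.camera("top")
a=cv2.resize(w[:,:,::-1],(400,300));b=cv2.resize(t[60:300,90:410,::-1],(400,300),interpolation=cv2.INTER_CUBIC)
cv2.imwrite("pics/w10.png",np.hstack([a,b]))
E
```

```text
clock: 45.6
position: [0.6871, 0.1645, 0.0693]
ee_rot: [0.739, 0.674, 0.0, 0.0]
ft_force: [-0.1, -0.2, -0.1]
grip_width: 0.162
grasp_force: 39.1
clock: 46.6
position: [0.687, 0.1639, 0.0137]
ee_rot: [0.739, 0.674, 0.0, 0.0]
ft_force: [0.1, 0.0, -0.2]
grip_width: 0.165
grasp_force: 39.2
clock: 47.6
position: [0.6869, 0.1638, 0.0626]
ee_rot: [0.739, 0.674, 0.0, 0.0]
ft_force: [0.2, -0.2, 0.5]
grip_width: 0.455
grasp_force: 0.0
clock: 48.6
position: [0.6811, 0.0904, 0.1352]
ee_rot: [0.739, 0.673, 0.0, 0.001]
ft_force: [0.3, 0.2, -0.2]
grip_width: 0.446
grasp_force: 0.0
```

View pics/w10.png

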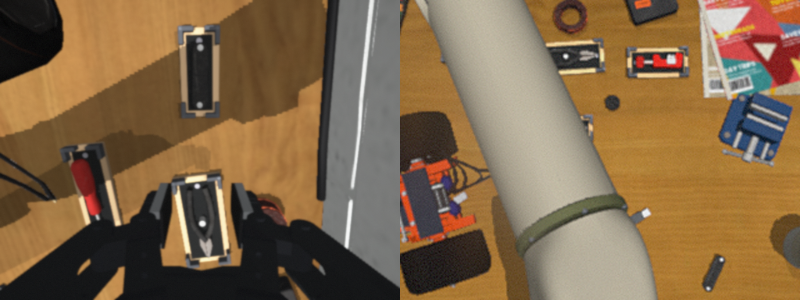

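The wrist view shows the key rest at (198,70) with a dark bar in it, and the screwdriver and cutters in place. The top view shows the tube cutter in its rest and the stick, wheel and second key set undisturbed. I've used all my picture views, so I'll check the key's screws numerically.

```bash
python3 - <<'E'
from h import *
o=manip.get_obs();im=manip.camera("wrist");T=toolT(o)
r=im[25:160,220:290].astype(int)
m=((r.min(2)>120)&(r.max(2)-r.min(2)<40)).astype(np.uint8)
n,l,s,c=cv2.connectedComponentsWithStats(m)
print(s[1:,4],c[1:].round()+[220,25])
C=[k+[220,25] for k,a in zip(c[1:],s[1:]) if a[4]>8]
for z in(.009,.024): print(z,(cast("wrist",C,z,T)*1000).round())
E
```

```text
[42  1  1 25 45 34] [[232.  38.]
 [264.  38.]
 [242.  39.]
 [256.  53.]
 [258.  63.]
 [257. 137.]]
0.009 [[670. 213.   9.]
 [688. 200.   9.]
 [688. 193.   9.]
 [682. 134.   9.]]
0.024 [[671. 210.  24.]
 [687. 198.  24.]
 [688. 192.  24.]
 [682. 136.  24.]]
```

The key's screws are 56 mm apart at z = 24 mm, and their midpoint (685,164) sits about 3 mm from the rest centre (685,167). That is within the 8 mm of clearance.

```bash
python3 -c "from workcell import manip;print(manip.hand_in())"
```

```text
the job is handed in; nothing more can be done
None
```

All four tools lie flat in their matching rests, the job is handed in at about 49 s on the robot's clock, and the memory stick, the wheel and the look-alike key set were left alone.

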